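Turn over the blank holder, lock it, load the blanks and bring the hold-down bar onto them

TASK

The blank holder in the turnover stand was left pocket side down: slacken its red lock knob fully, turn the panel over about its long axis until the pockets face straight up, and tighten the knob again so that the panel is locked level. Then lay every wooden blank that is on the table flat in a pocket of its own and swing the hold-down bar fully down over them. Leave the other things on the table where they are.

Things in the scene. Friction and masses are not known exactly. Their poses are not given: they have to be found in the camera images.
- lock_knob (a joint): red wing knob, upright axis, on top of the stand's left (+y) pillar. Rad, 0 (fully slack) to 1.5; grows when turned clockwise seen from above; starts tight, about 1.4. It drives a pin down, 10 mm per rad. Below 0.4 the panel turns freely; above about 1.1 the pin holds it. Turns easily (0.05 N m)
- lock_pin (a joint): steel pin under the knob, driven only by it: 0 up, 0.014 m down. It goes between two brass pegs on the panel's index disc (one pair for pockets up, one for pockets down). Tightened with the panel within about 0.15 rad of level it pulls the panel level; further out it jams on a peg or misses
- knob_grip (a point): centre of the wing (52 x 12 x 20 mm tall) of the lock knob, on its axis, 232 mm above the table and 26 mm above the top of the pillar's head. The wing lies along this point's own y axis, which is the stand's y axis when slack and near the stand's x axis when tight
- turnover_stand: grey metal stand fixed to the table, base 100 x 336 x 12 mm; origin in the middle of its base at table height; x axis to the rear (away from the robot), y axis along the panel's long axis, z up. The panel's turning axis is parallel to its y axis, 160 mm above the origin. Its pillars stand at y = -152 and y = +152 mm, the left one 206 mm tall without the knob (it carries the knob 140 mm from the middle)
- turnover_panel (a joint): plywood panel 68 x 246 x 12 mm with three shallow pockets on one face, turning about its long axis. Rad: 0 = pockets straight up, black grip spool toward the robot; about pi = pockets down, spool at the rear; in between the spool passes over the top. Range -0.25 to 3.40. It stays where it is left (friction 0.25 N m)
- panel_mid (a point): middle of the panel on its turning axis; its axes turn with the panel: x away from the grip spool, y along the panel, z out of the pocket face
- panel_grip (a point): centre of the panel's black grip spool, 80 mm from the turning axis, on the end of a stem in the middle of the panel's long edge: a cylinder 18 mm in diameter and 26 mm long, parallel to the panel's long axis, with flat ends. Pinched by its two ends it can pivot between the finger pads while the panel is turned
- pocket0 (a point): centre of the floor of the pocket at the right (-y) end; each pocket is 58 mm (across the panel, x) by 78 mm (along it, y) with walls 7 mm high and 3 mm thick between pockets; the floor lies 4 mm above the turning axis when the pockets are up. Axes as panel_mid
- pocket1 (a point): centre of the floor of the middle pocket, 81 mm from the next ones
- pocket2 (a point): centre of the floor of the pocket at the left (+y) end
- holddown (a joint): aluminium hold-down bar, 236 mm long, 12 x 10 mm, on two arms, hinged along the panel's rear edge (as seen with pockets up). Value in rad: 0 = fully down, its underside 2 mm above the tops of seated blanks; grows as it swings up and back, to 2.3. It stays where it is left (friction 0.08 N m) and starts open at 1.9 to 2.15
- holddown_hinge (a point): middle of the bar's hinge axis, which is parallel to the panel's long axis, 43 mm behind and 24 mm above the panel's axis with the pockets up
- holddown_grip (a point): centre of the bar's black grip spool, a cylinder 16 mm in diameter and 26 mm long, parallel to the bar, on a post 12 mm wide in the middle of the bar; 45 mm in front of and 40 mm above the hinge axis when the bar is down, so 60 mm from the hinge. Pinched by its two flat ends it can pivot between the finger pads
- blank_a: timber blank 50 (x) x 70 (y) x 18 mm tall, 40 g; origin at the centre of its underside. Two or three of the blanks are present
- blank_b: another such blank
- blank_c: another such blank
- oil_can: red oil can with a bent spout, 187 mm tall; bystander, origin under its centre
- glue_bottle: white glue bottle with an orange cap, 177 mm tall; bystander
- tape_measure: yellow tape measure, 62 mm tall; bystander
- cork_block: cork sanding block 62 x 110 x 36 mm; bystander
- wax_tin: round tin with a yellow lid, 68 mm across, 32 mm tall; bystander
- marker_pen: white marker pen with a blue cap, 132 mm long; bystander

How it is judged (in metres and radians):
On the way, in this order (a step that is already met when the one before it is completed fails the run):
1. the lock knob is slackened fully (value of joint lock_knob below 0.35 rad), for 0.2 s.
2. the panel is turned over, pockets up, within 0.15 rad of level (value of joint turnover_panel between -0.15 and 0.15 rad), for 0.2 s.
3. the lock knob is tightened, which holds the panel level (value of joint lock_knob above 1.15 rad and value of joint turnover_panel between -0.07 and 0.07 rad), for 0.2 s.
4. every blank present lies flat in a pocket (x of blank_a in the frame of panel_mid between -0.01 and 0.01 m and y of blank_a in the frame of panel_mid between -0.118 and 0.118 m and z of blank_a in the frame of panel_mid between 0 and 0.007 m and angle between the z axis of each of blank_a, blank_b, blank_c and the z axis of panel_mid, either way round below 0.06 rad and linear speed of each of blank_a, blank_b, blank_c below 0.03 m/s and x of blank_b in the frame of panel_mid between -0.01 and 0.01 m and y of blank_b in the frame of panel_mid between -0.118 and 0.118 m and z of blank_b in the frame of panel_mid between 0 and 0.007 m and x of blank_c in the frame of panel_mid between -0.01 and 0.01 m and y of blank_c in the frame of panel_mid between -0.118 and 0.118 m and z of blank_c in the frame of panel_mid between 0 and 0.007 m), for 0.2 s.
At the end, for the whole second after the job is handed in: Every blank present lies at rest in a pocket of its own (its underside within 3 mm of the pocket floor, flat to 0.06 rad); the hold-down bar is within 0.1 rad of fully down; the panel is pockets up within 0.07 rad of level and the lock knob is tight (above 1.15 rad) (all of step 3 and all of step 4 and value of joint holddown below 0.1 rad); the robot touches nothing.
It fails at once if a bystander is moved more than 6 cm (distance of any of oil_can, glue_bottle, tape_measure, cork_block, wax_tin, marker_pen from where it was at the start of the episode above 0.06 m).
Of blank_a, blank_b, blank_c only 2 to 3 are there at a start; the rules pass over those that are not, and their reading is None.
At some moment in a run one of blank_a, blank_b, blank_c may be knocked a few centimetres aside while the robot is not near it.
Once in a run the grip may slacken for a moment while it holds something.
It also fails if it takes over 208 s, if anything falls off the work surface, if the arm or the gripper's body presses on something with over 40 N, if the wrist force passes 120 N, or if a joint passes its speed limit or range.

ROBOT

A 6-joint arm with a two-finger parallel gripper is mounted at the origin on a cart in front of the work surface, level with it; the furniture and walls round the work are solid. World frame = base frame: x ahead of the robot, y to its left, z up, the work surface at z = 0. Lengths are in m, angles in degrees, forces in N, time in s.
With the tool pointing down it reaches from about 0.325 to 0.775 m from the base axis. Payload 5.5 kg.
Tool frame: the origin (TCP) lies midway between the tips of the shut fingers; the grasp point (between the pads) lies 19 mm behind it; z points along the fingers, y is the line along which they close (so a half turn about z gives the same grasp; the last joint's range is limited). The gripper opens to 88 mm and grips with 3 to 60 N. Pads are 20 mm wide; open, the fingers measure 115 mm over their backs; the gripper's body (75 mm by 178 mm) begins 61 mm behind the grasp point.
Start: joints at [-68.566, 5.22, 70.514, -0, 104.267, -3.249], TCP at [0.251, -0.545, 0.223] pointing down, gripper open.
Joint ranges: [-164.24, 164.24], [-49.07, 125.15], [9.68, 141.18], [-86.29, 266.29], [3.28, 154.24], [-151.56, 151.56]. Speed limits (degrees/s): [147.25, 147.25, 172.46, 180, 180, 180].

INTERFACE

Orientations are given as [roll, pitch, yaw] about the fixed x, y, z axes, in that order (R = Rz(yaw) Ry(pitch) Rx(roll)).
In Python, from cell import robot gives the robot as it stands. Calls block until the motion is done:
- robot.movep(position, orientation): joint-space move of the TCP to a pose.
- robot.movel(position, rot=None, feed=0.15, threshold=None): straight line of the TCP; rot=None keeps the orientation; feed is the mean speed in m/s. With threshold (N) it stops when the force on the tool has changed by that much, and returns True; else False.
- robot.goto_joints(angles): joint-space move.
- robot.grip(opening): finger opening in m; the grip force is fixed at half the most; returns when the fingers have stopped.
- robot.sleep(seconds).
- robot.inverse_kinematics(position, orientation): joint angles nearest the present ones, or None.
- robot.grab_frame(name): name is "side" or "top"; returns the picture (384x512x3 uint8, blue, green, red); there is no depth.
- robot.get_calibration(name): a dict with "fx", "fy", "cx", "cy" (pixels), "position" and "attitude" of the camera in the world. Camera axes: x right, y down, z forward; pixel columns grow to the right and rows downward; lengths in m; the calibration is good to about 2 mm. A picture is of the moment at which its call begins. get_calibration takes no time and is no camera call.
A pose or a line that the arm cannot do raises robot.MotionError and nothing moves.
- robot.sign_off(): hands the job in; it is judged then, once.
Readings, each from a call of its own:
- robot.get_clock(): time.
- robot.get_q(): joint angles.
- robot.get_joint_vel(): joint speeds.
- robot.get_effort(): joint torques, N m.
- robot.get_eef_pos(): TCP position.
- robot.get_tcp_rot(): TCP orientation.
- robot.get_force(): force on the tool from outside, world axes, zero at the start.
- robot.get_torque(): the same for the moment, N m.
- robot.get_width(): finger opening in m.
- robot.get_grasp_force(): force on a finger pad.
Only numpy, scipy, OpenCV 4.12 (cv2) and the standard library are available. Lean on these libraries where they do the work, as an engineer would, in place of code of your own. Each camera call takes 0.05 s, during which the arm holds its last target. There are 200 camera calls.

## Working session

There is one attempt and no reset: what is moved stays moved. The work goes in short steps, each a Python script; the robot and the scene stay as the last script left them, time stands still between calls to the robot, and variables do not carry over. Pictures are saved under pics/ and viewed, at most 14 in all, crops included, and the job is handed in when it is done.

```bash
ls; mkdir -p pics; python3 - <<'E'
from cell import robot
import cv2
for n in("top","side"):
    cv2.imwrite(f"pics/{n}0.png",cv2.resize(robot.grab_frame(n),(800,600)))
    print(n,robot.get_calibration(n))
print(robot.get_clock(),robot.get_tcp_rot())
E
```

```text
pics
top {'fx': 484.2537728288367, 'fy': 484.2537728288367, 'cx': 253.37833225349618, 'cy': 187.12520876692702, 'position': array([0.27443423, 0.02981489, 1.67444543]), 'attitude': array([-169.2677486 ,    0.6669791 ,  -89.69020057])}
side {'fx': 479.03849670382084, 'fy': 479.03849670382084, 'cx': 249.41528727292174, 'cy': 181.2516702549902, 'position': array([ 0.39418666, -1.07586783,  1.17687481]), 'attitude': array([-132.85335106,    1.23192091,  -10.11171998])}
0.1 [-1.79898587e+02 -6.98068819e-03  2.46842490e+01]
```

View pics/top0.png

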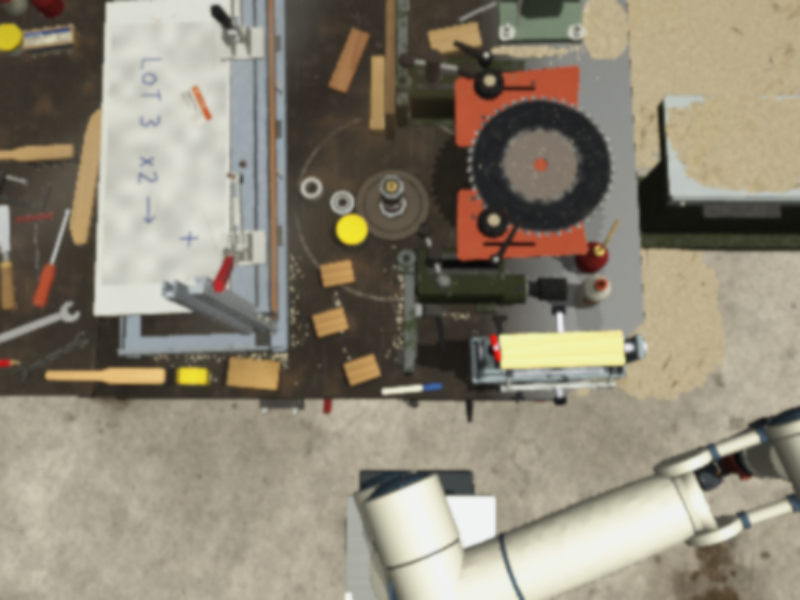

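View pics/side0.png

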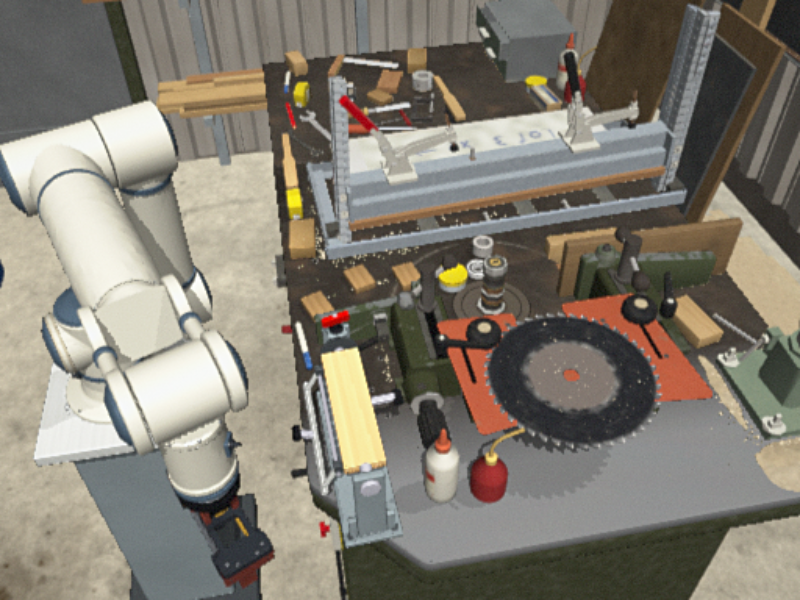

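```bash
cat > h.py <<'E'
from cell import robot
import cv2, numpy as np
from scipy.spatial.transform import Rotation as Rn
def cam(n):
    c=robot.get_calibration(n); return c,Rn.from_euler('xyz',c['attitude'],degrees=True).as_matrix()
def ray(n,uv):
    c,R=cam(n); uv=np.atleast_2d(uv).astype(float)
    d=np.c_[(uv[:,0]-c['cx'])/c['fx'],(uv[:,1]-c['cy'])/c['fy'],np.ones(len(uv))]@R.T
    return np.array(c['position']),d
def plane(n,uv,z):
    p,d=ray(n,uv); return (p+d*((z-p[2])/d[:,2])[:,None])[:,:3]
def proj(n,P):
    c,R=cam(n); q=(np.atleast_2d(P)-c['position'])@R
    return np.c_[q[:,0]/q[:,2]*c['fx']+c['cx'],q[:,1]/q[:,2]*c['fy']+c['cy']]
def tri(a,b):
    p,d=ray('top',a);q,e=ray('side',b);d=d[0];e=e[0]
    t=np.linalg.lstsq(np.c_[d,-e],q-p,rcond=None)[0]
    A,B=p+d*t[0],q+e*t[1]; return (A+B)/2,np.linalg.norm(A-B)
def blobs(img,lo,hi,roi=None,amin=20):
    hsv=cv2.cvtColor(img,cv2.COLOR_BGR2HSV); m=cv2.inRange(hsv,lo,hi)
    if roi: k=np.zeros_like(m); x0,y0,x1,y1=roi; k[y0:y1,x0:x1]=255; m&=k
    cs,_=cv2.findContours(m,cv2.RETR_EXTERNAL,cv2.CHAIN_APPROX_NONE)
    return sorted([c for c in cs if cv2.contourArea(c)>=amin],key=cv2.contourArea,reverse=True)
def cen(c):
    m=cv2.moments(c); return np.array([m['m10']/m['m00'],m['m01']/m['m00']])
def rect(c,z,n='top'):
    P=plane(n,c.reshape(-1,2),z)[:,:2].astype(np.float32)
    (x,y),(w,h),a=cv2.minAreaRect(P*1000); 
    if w>h: a-=90; w,h=h,w       # a: direction of short side; long side = a+90
    a=(a+90)%180-90
    return np.array([x,y])/1000,(round(w),round(h)),a
E
python3 - <<'E'
from h import *
t=robot.grab_frame('top');s=robot.grab_frame('side')
S=.64
def R(*a): return [int(v*S) for v in a]
hs=cv2.cvtColor(t,cv2.COLOR_BGR2HSV)
print('panel hsv',hs[int(350*S),int(570*S)],'blank',hs[int(320*S),int(330*S)],hs[int(273*S),int(338*S)],hs[int(369*S),int(362*S)],'knob',hs[int(346*S),int(495*S)])
for c in blobs(t,(20,60,120),(35,255,255),R(490,320,650,380),200): print('panel',rect(c,.168),cen(c))
for c in blobs(t,(0,120,80),(10,255,255),R(470,325,520,370),5)+blobs(t,(170,120,80),(180,255,255),R(470,325,520,370),5): print('knobT',cen(c),cv2.contourArea(c),rect(c,.24))
for c in blobs(s,(0,120,80),(10,255,255),R(300,300,370,335),5)+blobs(s,(170,120,80),(180,255,255),R(300,300,370,335),5): print('knobS',cen(c),cv2.contourArea(c))
for c in blobs(t,(8,70,90),(25,255,255),R(305,250,395,395),100): print('blank',rect(c,.018),cen(c))
cv2.imwrite('pics/topc.png',cv2.resize(t[200:260,290:430],(798,342),interpolation=cv2.INTER_CUBIC))
E
```

```text
panel hsv [ 29  77 242] blank [ 17 137 183] [ 18 136 190] [ 17 135 192] knob [179 102 212]
panel (array([ 0.43670526, -0.30543311]), (97, 297), 0.21714229881763458) [363.55377064 224.53984828]
knobT [315.63218391 216.79310345] 29.0 (array([ 0.45636346, -0.13748006]), (15, 24), -89.77968128025532)
knobT [317.6875     227.22222222] 24.0 (array([ 0.42563727, -0.14369856]), (13, 23), -76.99961853027344)
knobS [214.54395604 203.83333333] 91.0
blank (array([0.63391864, 0.18259277]), (59, 78), 11.781341552734375) [215.77896341 174.15091463]
blank (array([0.52182043, 0.19598318]), (60, 76), 18.958953857421875) [211.38572162 205.4807396 ]
blank (array([0.41845984, 0.1252903 ]), (56, 76), 18.662498474121094) [231.41136951 236.07080103]
```

View pics/topc.png

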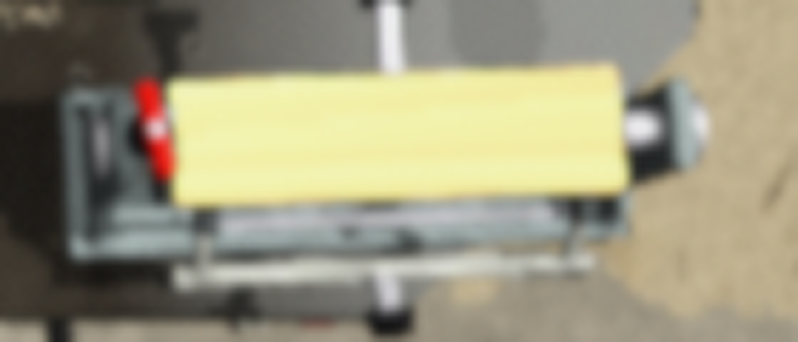

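The crop (×5.7 from native 290,200) shows the underside of the panel with corners at (168,80), (617,65), (628,190) and (178,205). The knob wing runs from (148,80) to (167,180), the panel spool is at (390,5) and the bar spool is at (390,320).

```bash
python3 - <<'E'
from h import *
f=lambda L:np.array(L)/5.7+[290,200]-0.4
P=plane('top',f([[168,80],[617,65],[628,190],[178,205]]),.168)
print(P.round(4),P.mean(0)); 
e=P[0]-P[1];g=P[3]-P[2];print('yaw',np.degrees(np.arctan2(-e[0],e[1])),np.degrees(np.arctan2(-g[0],g[1])))
k=f([[155.5,130]])[0];K,err=tri(k,[214.5,203.8]);print('knob',K,err,plane('top',[k],.236))
print('ends',plane('top',f([[148,80],[167,180]]),.24))
print('spools',plane('top',f([[390,5]]),.166),plane('top',f([[390,318]]),.11))
s=robot.grab_frame('side')
cv2.imwrite('pics/sidec.png',cv2.resize(s[190:350,180:290],(550,600)[:2] and (412,600),interpolation=cv2.INTER_CUBIC))
for yaw in (20,110,-70,0,90): print(yaw,robot.inverse_kinematics([.43,-.145,.22],[180,0,yaw]))
E
```

```text
[[ 0.4761 -0.1571  0.168 ]
 [ 0.4853 -0.4032  0.168 ]
 [ 0.4168 -0.4057  0.168 ]
 [ 0.4076 -0.1612  0.168 ]] [ 0.44646548 -0.28180777  0.168     ]
yaw 2.1496692486484434 2.1595749624994407
knob [ 0.44155815 -0.14194655  0.23331039] 0.0011510432793036512 [[ 0.44066896 -0.1416519   0.236     ]]
ends [[ 0.4664334  -0.1377582   0.24      ]
 [ 0.41416728 -0.14664235  0.24      ]]
spools [[ 0.51855673 -0.2805546   0.166     ]] [[ 0.34996662 -0.28590711  0.11      ]]
20 [-2.29314744e+01 -1.74116886e+01  9.18365246e+01 -2.54444375e-14
  1.05575164e+02  4.70685256e+01]
110 [-22.93147436 -17.41168859  91.83652456   0.         105.57516403
 -42.93147436]
-70 [-2.29314744e+01 -1.74116886e+01  9.18365246e+01 -2.54444375e-14
  1.05575164e+02  1.37068526e+02]
0 [-2.29314744e+01 -1.74116886e+01  9.18365246e+01 -2.54444375e-14
  1.05575164e+02  6.70685256e+01]
90 [-22.93147436 -17.41168859  91.83652456   0.         105.57516403
 -22.93147436]
```

View pics/sidec.png

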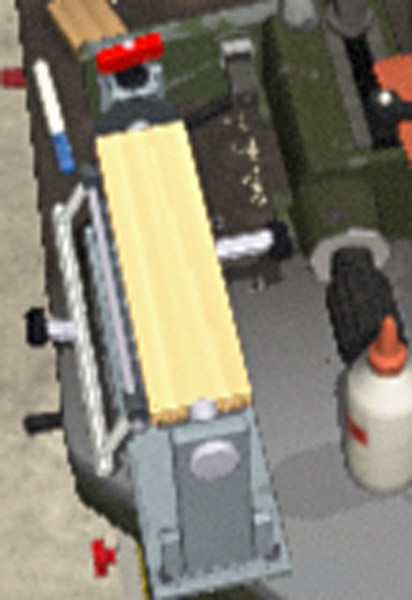

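The stand centre comes out at (0.4465, -0.2815) with yaw 2.15°. The knob prediction agrees with the triangulation to about 1 mm. Next I'll slacken the knob.

```bash
cat >> h.py <<'E'
C=np.array([.4465,-.2815]); YAW=2.15; AX=.160
def W(x,y,z):  # stand coords -> world
    r=np.radians(YAW); return np.array([C[0]+x*np.cos(r)-y*np.sin(r),C[1]+x*np.sin(r)+y*np.cos(r),z])
def spin(psi,ref,step=20):   # pure q6 turn, tool pointing down: yaw change -> -q6
    q=np.array(robot.get_q()); d=ref-psi; n=int(np.ceil(abs(d)/step))
    for i in range(1,n+1):
        p=q.copy(); p[5]+=d*i/n; robot.goto_joints(p)
def st(*a): print(*a,'t',round(robot.get_clock(),1),'p',np.round(robot.get_eef_pos(),4),'w',round(robot.get_width(),4),'gf',round(robot.get_grasp_force(),1),'F',np.round(robot.get_force(),1))
E
python3 - <<'E'
from h import *
print('glue cap',plane('top',[[382,186]],.177),'oil',plane('top',[[379,165]],.1),'vise rod',plane('top',[[351,184]],.1),proj('top',[W(.08,0,.16),W(-.098,0,.113)])/.64)
k=W(0,.140,0); psi=9.6
robot.grip(.045)
p=robot.get_eef_pos(); robot.movel([p[0],p[1],.36])
robot.movep([k[0],k[1],.32],[180,0,psi]); robot.movel([k[0],k[1],.217],feed=.08,threshold=15); st('at')
robot.grip(0); st('grip')
spin(91,psi); st('turned'); print(robot.get_torque(),robot.get_tcp_rot())
robot.grip(.03); robot.movel([k[0],k[1],.32]); st('up')
E
```

```text
glue cap [[ 0.56306067 -0.35497398  0.177     ]] oil [[ 0.64904376 -0.36793116  0.1       ]] vise rod [[ 0.58431069 -0.27289902  0.1       ]] [[557.65839455 309.86407125]
 [559.36778992 399.66509618]]
at t 5.2 p [ 0.4415 -0.1417  0.2177] w 0.045 gf 0.0 F [-0.8  0.8 -0.5]
grip t 5.8 p [ 0.4409 -0.1391  0.2171] w 0.0137 gf 30.0 F [-2.8  9.1  0.8]
turned t 7.7 p [ 0.4411 -0.1393  0.217 ] w 0.0139 gf 29.7 F [ 3.1 -1.2  0.7]
[-0.32139034 -0.5303451   0.05024892] [-179.96836344   -0.27303273   90.7351525 ]
up t 9.0 p [ 0.4412 -0.1415  0.3191] w 0.0299 gf 0.0 F [-0.4 -0.1 -0. ]
```

```bash
sed -i 's/C=np.array(\[.4465,-.2815\])/C=np.array([.4465,-.2800])/' h.py; python3 - <<'E'
from h import *
print(proj('side',[W(.08,0,.16)]),proj('top',[W(.08,0,.16)]))
t=robot.grab_frame('top');s=robot.grab_frame('side')
a=cv2.resize(t[180:260,300:420],(600,400),interpolation=cv2.INTER_CUBIC)[:, :400]
b=cv2.resize(s[210:290,200:280],(400,400),interpolation=cv2.INTER_CUBIC)
a=cv2.resize(t[180:260,318:398],(400,400),interpolation=cv2.INTER_CUBIC)
cv2.imwrite('pics/sp.png',np.hstack([a,b]))
E
```

```text
[[253.8179052  253.85148606]] [[356.42568512 198.31137714]]
```

View pics/sp.png

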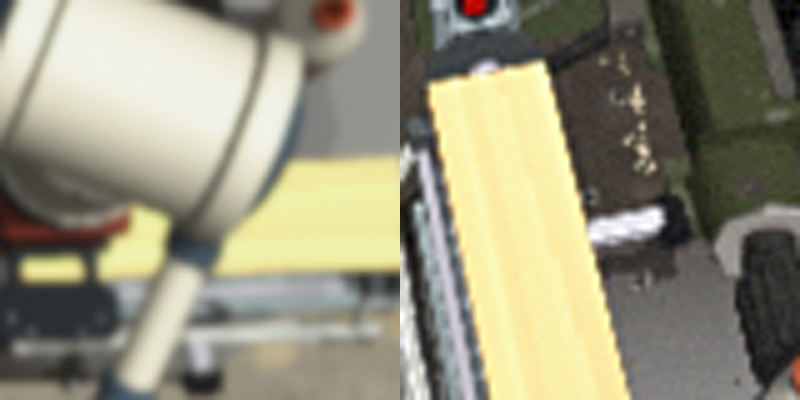

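The side half shows the spool at native (255,254), against a prediction of (253.8,253.9). The wing is now seen end-on, along the stand's y axis. I'll flip the panel next.

```bash
cat >> h.py <<'E'
def arc(fx,a0,a1,n,feed=.1):
    for a in np.linspace(a0,a1,n+1)[1:]: robot.movel(fx(a),feed=feed)
def spool(th,r=.08): 
    p=W(-r*np.cos(th),0,AX+r*np.sin(th)); p[2]-=.019; return p
E
python3 - <<'E'
from h import *
robot.grip(.05)
p=spool(np.pi)
robot.movep([p[0],p[1],.32],[180,0,YAW]); print(robot.movel(p,feed=.1,threshold=15)); st('at')
robot.grip(0); st('grip')
arc(spool,np.pi,np.pi/2,8); st('top')
arc(spool,np.pi/2,0,8); st('front')
E
```

```text
False
at t 12.8 p [ 0.5267 -0.2771  0.1418] w 0.0499 gf 0.0 F [-0.5 -0.3 -0.4]
grip t 13.3 p [ 0.5265 -0.2756  0.1411] w 0.0261 gf 30.0 F [-1.4  4.4  1.5]
top t 15.8 p [ 0.4461 -0.2789  0.2229] w 0.0256 gf 30.0 F [-1.6  7.4 -0.3]
front t 18.3 p [ 0.364  -0.282   0.1425] w 0.0256 gf 30.0 F [-11.6   8.8   2.8]
```

```bash
sed -i 's/C=np.array(\[.4465,-.2800\])/C=np.array([.4465,-.2790])/' h.py; python3 - <<'E'
from h import *
robot.grip(.05); p=robot.get_eef_pos(); robot.movel([p[0],p[1],.32]); st('rel')
k=W(0,.140,0); psi=91.5; robot.grip(.045)
robot.movep([k[0],k[1],.32],[180,0,psi]); robot.movel([k[0],k[1],.217],feed=.08,threshold=15); st('at')
robot.grip(0); st('grip')
spin(9,psi); st('turned'); print(robot.get_torque(),robot.get_tcp_rot())
robot.grip(.03); robot.movel([k[0],k[1],.33]); st('up')
robot.movep([.30,.35,.40],[180,0,90])
t=robot.grab_frame('top');s=robot.grab_frame('side')
a=cv2.resize(t[160:260,300:420],(480,400),interpolation=cv2.INTER_CUBIC)
b=cv2.resize(s[190:350,170:290],(300,400),interpolation=cv2.INTER_CUBIC)
cv2.imwrite('pics/fl.png',np.hstack([a,b])); cv2.imwrite('pics/full.png',cv2.resize(t,(800,600)))
for c in blobs(t,(8,70,90),(25,255,255),(180,150,262,256),100): print('blank',rect(c,.018),cen(c))
E
```

```text
rel t 20.2 p [ 0.3665 -0.283   0.3191] w 0.0502 gf 0.0 F [ 0.2 -0.4 -0.5]
at t 23.1 p [ 0.4415 -0.1392  0.2177] w 0.0452 gf 0.0 F [-0.1 -0.5  0.3]
grip t 23.7 p [ 0.4412 -0.1391  0.217 ] w 0.0138 gf 29.6 F [-0.9 -0.7  0.5]
turned t 25.6 p [ 0.4412 -0.1389  0.2171] w 0.015 gf 32.8 F [-3.1  2.7  2.1]
[0.33750893 0.44333144 0.78985331] [-1.79980224e+02 -7.44010617e-03  9.42095982e+00]
up t 26.9 p [ 0.4414 -0.1391  0.3292] w 0.0299 gf 0.0 F [-0.3 -0.3 -0.5]
blank (array([0.63358228, 0.1825226 ]), (60, 78), 11.781434059143066) [215.83636364 174.14848485]
blank (array([0.52182043, 0.19598318]), (60, 76), 18.958953857421875) [211.38572162 205.4807396 ]
blank (array([0.41845984, 0.1252903 ]), (56, 76), 18.662498474121094) [231.42260062 236.05572755]
```

View pics/fl.png

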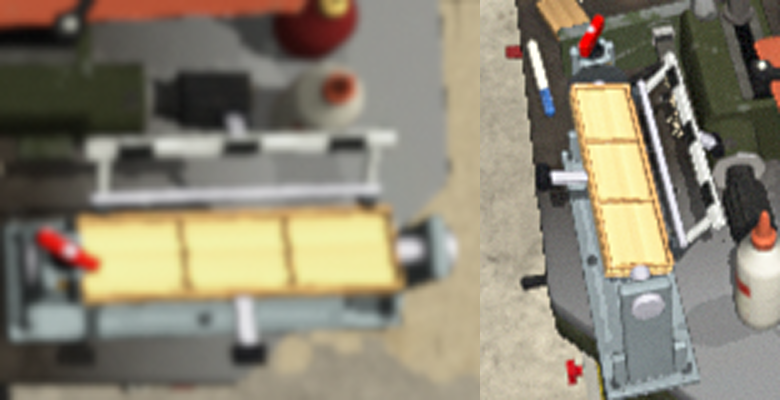

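The top crop shows the wing at about 63° instead of 9°, running from (45,240) to (95,265), so the knob is not tight. I'll check the panel angle from the spool, which sits at top (248,355) and side (545,177).

```bash
python3 - <<'E'
from h import *
print(tri([300+248/4,160+354/4],[170+65/2.5,190+177/2.5]), W(-.08,0,.16))
for th in (-.2,-.1,0,.1,.2):
    p=spool(th); p[2]+=.019; print(th,proj('top',p),proj('side',p))
t=robot.grab_frame('top');s=robot.grab_frame('side')
a=cv2.resize(t[205:265,300:400],(500,300),interpolation=cv2.INTER_CUBIC)
b=cv2.resize(s[190:290,185:245],(300,500),interpolation=cv2.INTER_CUBIC)
a=np.vstack([a,np.zeros((200,500,3),np.uint8)])
cv2.imwrite('pics/kn.png',np.hstack([a,b]))
for n,im,roi in(('top',t,(300,208,330,240)),('side',s,(205,190,216,215))):
    for c in blobs(im,(0,110,80),(10,255,255),roi,3)+blobs(im,(170,90,80),(180,255,255),roi,3): print(n,cen(c),cv2.contourArea(c))
E
```

```text
(array([ 0.36978465, -0.28490904,  0.17801947]), np.float64(0.004238443018809572)) [ 0.36655632 -0.28200126  0.16      ]
-0.2 [[358.73433289 249.00873982]] [[195.74138307 268.11756976]]
-0.1 [[359.27500579 249.24051665]] [[195.00180267 266.38129507]]
0 [[359.8079388  249.21512687]] [[194.55227033 264.55554654]]
0.1 [[360.32752523 248.92875322]] [[194.40118154 262.65788996]]
0.2 [[360.82812773 248.38030591]] [[194.55393434 260.70711887]]
top [315.56666667 221.94814815] 45.0
side [212.16017316 207.26406926] 38.5
```

View pics/kn.png

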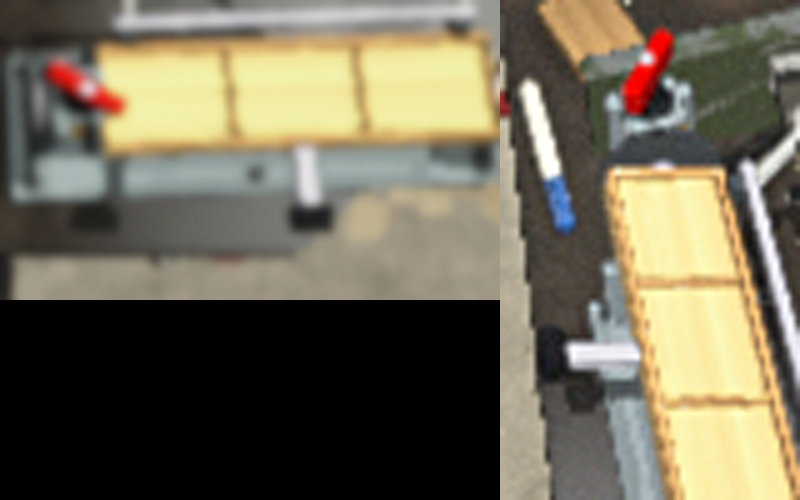

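The spool is at side (195.4,260.6), which puts the panel at about 0.2 rad, and the knob is at about 0.5 rad, jammed on a peg. I'll slacken it again, re-level the panel, and check before tightening.

```bash
python3 - <<'E'
from h import *
k=W(0,.140,0); psi=61.5; robot.grip(.045)
robot.movep([k[0],k[1],.33],[180,0,psi]); robot.movel([k[0],k[1],.217],feed=.08,threshold=15)
robot.grip(0); st('grip'); spin(91,psi); st('turned'); print(robot.get_torque())
robot.grip(.03); robot.movel([k[0],k[1],.33]); robot.grip(.05)
p=spool(.2)
robot.movep([p[0],p[1],.33],[180,0,YAW]); print(robot.movel(p,feed=.1,threshold=12)); st('at')
robot.grip(0); st('grip'); arc(spool,.2,0,3,.05); st('down')
s=robot.grab_frame('side')
robot.grip(.05); st('rel'); p=robot.get_eef_pos(); robot.movel([p[0],p[1],.33])
robot.movep([.30,.35,.40],[180,0,90])
s2=robot.grab_frame('side');t=robot.grab_frame('top')
f=lambda s:cv2.resize(s[230:290,180:220],(267,400),interpolation=cv2.INTER_CUBIC)
a=cv2.resize(t[235:265,345:375],(266,266),interpolation=cv2.INTER_CUBIC); a=np.vstack([a,np.zeros((134,266,3),np.uint8)])
cv2.imwrite('pics/lv.png',np.hstack([f(s),f(s2),a]))
E
```

```text
grip t 33.5 p [ 0.4411 -0.139   0.2171] w 0.0136 gf 30.0 F [-0.8  0.7  1.1]
turned t 34.2 p [ 0.4412 -0.139   0.2171] w 0.0135 gf 30.0 F [0.5 0.4 0.4]
[-0.0225306  -0.12189798  0.03033275]
False
at t 39.1 p [ 0.3684 -0.2821  0.1576] w 0.0496 gf 0.0 F [ 0.   0.4 -0.3]
grip t 39.6 p [ 0.3682 -0.2819  0.157 ] w 0.0256 gf 30.0 F [-1.1  0.8  0.4]
down t 40.4 p [ 0.3664 -0.282   0.141 ] w 0.0255 gf 30.0 F [-3.5  1.8  3.7]
rel t 41.0 p [ 0.3666 -0.282   0.1409] w 0.0502 gf 0.0 F [ 0.   0.5 -0.7]
```

View pics/lv.png

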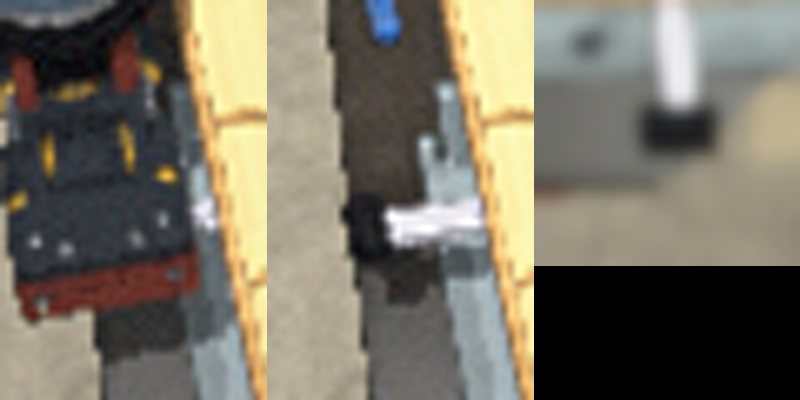

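The spool is now at side (195.0,263.4), so the panel is within about 0.06 rad of level. I'll tighten the knob.

```bash
python3 - <<'E'
from h import *
k=W(0,.140,0); psi=91.5; robot.grip(.045)
robot.movep([k[0],k[1],.33],[180,0,psi]); robot.movel([k[0],k[1],.217],feed=.08,threshold=15)
robot.grip(0); st('grip'); 
spin(9,psi); st('turned'); print(robot.get_torque())
robot.grip(.03); robot.movel([k[0],k[1],.33]); robot.grip(.08)
robot.movep([.30,.35,.40],[180,0,90])
t=robot.grab_frame('top');s=robot.grab_frame('side')
a=cv2.resize(t[205:265,300:400],(500,300),interpolation=cv2.INTER_CUBIC)
b=cv2.resize(s[190:290,185:245],(300,500),interpolation=cv2.INTER_CUBIC)
a=np.vstack([a,np.zeros((200,500,3),np.uint8)])
cv2.imwrite('pics/kn2.png',np.hstack([a,b]))
for c in blobs(t,(8,70,90),(25,255,255),(170,140,280,256),100): print('blank',rect(c,.018),cen(c))
E
```

```text
grip t 49.2 p [ 0.4412 -0.1391  0.217 ] w 0.0138 gf 30.0 F [-0.3  0.3  0.6]
turned t 51.1 p [ 0.441  -0.1389  0.217 ] w 0.0137 gf 30.0 F [-3.4  1.9  0.4]
[0.32037294 0.79415978 0.02610219]
blank (array([0.63365149, 0.18219087]), (60, 79), 11.781434059143066) [215.87727273 174.11666667]
blank (array([0.52182043, 0.19598318]), (60, 76), 18.958953857421875) [211.38572162 205.4807396 ]
blank (array([0.41845984, 0.1252903 ]), (56, 76), 18.662498474121094) [231.42260062 236.05572755]
blank (array([0.40878812, 0.31783612]), (34, 72), -87.85001635551453) [174.13719512 238.80589431]
blank (array([0.65173755, 0.32647418]), (14, 213), -87.91627359390259) [174.87591241 166.46593674]
```

View pics/kn2.png

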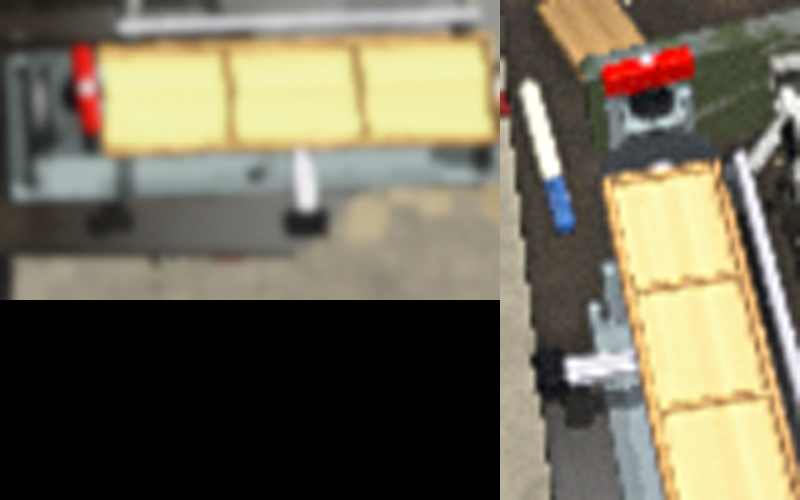

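The knob is now tight, with the wing near the stand's x axis, and the spool is at (195,263.6), so the panel is level. There are three blanks on the table, and I'll place the first one.

```bash
cat >> h.py <<'E'
def look():
    t=robot.grab_frame('top'); cp=robot.get_calibration('top')['position'][:2]; out=[]
    for c in blobs(t,(8,70,90),(25,255,255),(170,140,280,258),100):
        p,(w,h),a=rect(c,.018)
        if 50<w<66 and 66<h<86: out.append((p+.009*(p-cp)/1.66+[0,.002],a))
    return t,sorted(out,key=lambda b:b[0][0])
UP=.33
def pick(p,a):
    robot.grip(.075); psi=a+90
    robot.movep([*p,.12],[180,0,psi]); robot.movel([*p,.0105],feed=.1,threshold=12); st('at')
    robot.grip(0); st('grip'); robot.movel([*p,.06],feed=.1); robot.movel([*p,UP],feed=.25); st('lift')
def place(i,dx=-.002,dy=0):
    q=W(dx,.081*(i-1)+dy,0)
    robot.movep([q[0],q[1],UP],[180,0,90+YAW]); robot.movel([q[0],q[1],.2],feed=.2); st('above')
    print(robot.movel([q[0],q[1],.1745],feed=.03,threshold=8)); st('down')
    w=robot.get_width(); robot.grip(w+.005); robot.sleep(.3); st('open'); robot.movel([q[0],q[1],UP],feed=.15)
E
python3 - <<'E'
from h import *
t,B=look(); print(B); pick(*B[0]); place(2)
robot.movep([.30,.30,.40],[180,0,90])
t,B=look(); print(B); s=robot.grab_frame('side')
a=cv2.resize(t[200:260,300:400],(500,300),interpolation=cv2.INTER_CUBIC)
b=cv2.resize(s[190:290,185:245],(300,500),interpolation=cv2.INTER_CUBIC)
cv2.imwrite('pics/p1.png',np.hstack([np.vstack([a,np.zeros((200,500,3),np.uint8)]),b]))
E
```

```text
[(array([0.4192407 , 0.12780794]), 18.662498474121094), (array([0.52316169, 0.1988841 ]), 18.958953857421875), (array([0.63552946, 0.18535053]), 11.781434059143066)]
at t 58.4 p [0.4198 0.1279 0.0113] w 0.0747 gf 0.0 F [0.1 0.1 0.3]
grip t 58.9 p [0.4194 0.1278 0.0107] w 0.0495 gf 29.9 F [-0.3 -0.1  1.9]
lift t 60.8 p [0.419  0.1278 0.3285] w 0.0497 gf 29.9 F [-0.4 -0.1 -0.9]
above t 62.8 p [ 0.442  -0.1979  0.2015] w 0.0498 gf 29.9 F [-0.1  0.1  0.1]
True
down t 63.6 p [ 0.4412 -0.198   0.1753] w 0.0495 gf 29.9 F [-0.5 -0.6  4.8]
open t 64.3 p [ 0.4409 -0.1979  0.1744] w 0.0546 gf 0.0 F [-0.   0.4  1.3]
[(array([0.52316169, 0.1988841 ]), 18.958953857421875), (array([0.63587133, 0.18540542]), 11.927742958068848)]
```

View pics/p1.png

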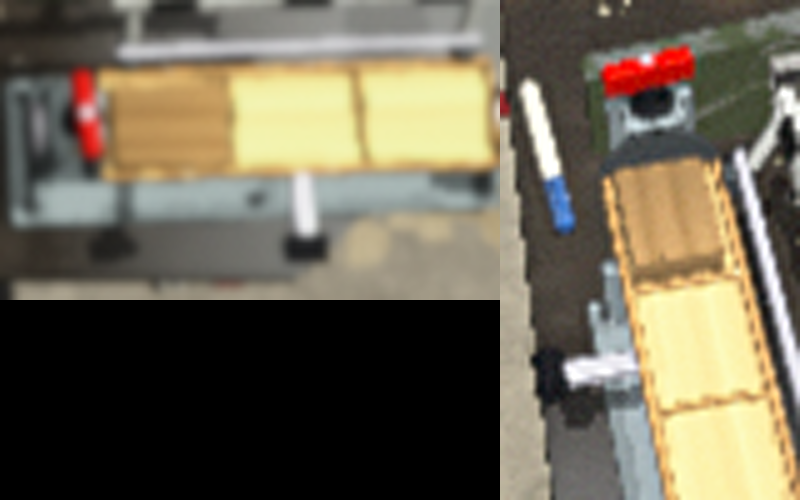

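The first blank sits flat in pocket 2 (top crop about 108–230). The fingers met it at the expected height, so I'll place the other two the same way.

```bash
python3 - <<'E'
from h import *
import sys
for i in (1,0):
    t,B=look(); print(B); pick(*B[0])
    if robot.get_width()<.047: sys.exit('lost')
    place(i); robot.movep([.30,.30,.40],[180,0,90])
t,B=look(); print(B); s=robot.grab_frame('side')
a=cv2.resize(t[200:260,300:400],(500,300),interpolation=cv2.INTER_CUBIC)
b=cv2.resize(s[210:310,200:260],(300,500),interpolation=cv2.INTER_CUBIC)
cv2.imwrite('pics/p3.png',np.hstack([np.vstack([a,np.zeros((200,500,3),np.uint8)]),b]))
E
```

```text
[(array([0.52316169, 0.1988841 ]), 18.958953857421875), (array([0.63576799, 0.18524741]), 12.415361404418945)]
at t 70.7 p [0.5237 0.1991 0.0114] w 0.0753 gf 0.0 F [-0.3  0.4 -0.7]
grip t 71.2 p [0.5233 0.1989 0.0108] w 0.0498 gf 29.8 F [0.2 0.7 1.9]
lift t 73.0 p [0.523  0.1988 0.3284] w 0.0502 gf 29.8 F [ 0.2 -0.  -0.7]
above t 75.6 p [ 0.445  -0.279   0.2015] w 0.0494 gf 29.8 F [-0.1  1.   0.1]
False
down t 76.6 p [ 0.4444 -0.2791  0.1751] w 0.0499 gf 29.8 F [-2.7  1.2  3.9]
open t 77.2 p [ 0.4445 -0.2791  0.1744] w 0.055 gf 0.0 F [-0.8 -0.1  0.2]
[(array([0.63592564, 0.1849936 ]), 12.415363311767578)]
at t 84.1 p [0.6366 0.1851 0.0117] w 0.0751 gf 0.0 F [ 0.8  0.1 -0.1]
grip t 84.6 p [0.636  0.185  0.0108] w 0.0494 gf 30.0 F [0.5 0.3 2.3]
lift t 86.5 p [0.6358 0.185  0.3284] w 0.0494 gf 30.0 F [ 0.5  0.3 -1.3]
above t 89.3 p [ 0.4481 -0.3601  0.2016] w 0.0497 gf 30.0 F [-0.5  0.4  0.7]
False
down t 90.3 p [ 0.4475 -0.36    0.175 ] w 0.0495 gf 30.0 F [-2.2  1.8  4.1]
open t 91.0 p [ 0.4476 -0.36    0.1744] w 0.0544 gf 0.0 F [-0.1  0.3  1.4]
[]
```

View pics/p3.png

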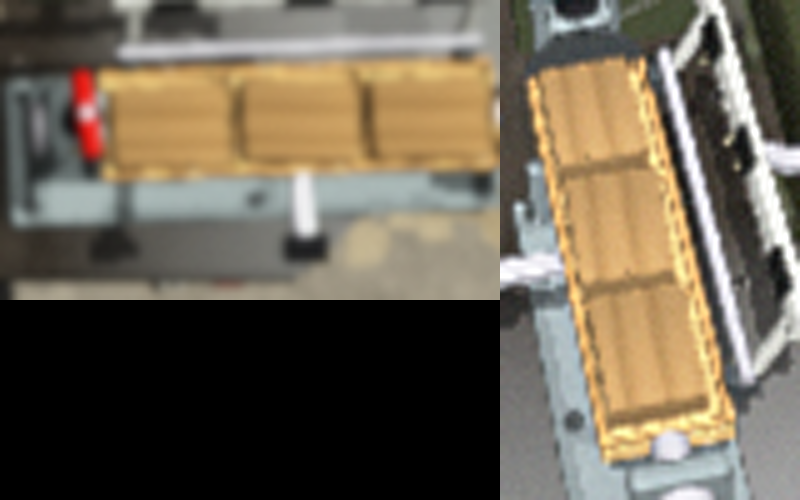

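All three blanks lie in their pockets. Next I'll find the bar's spool.

```bash
cat >> h.py <<'E'
def bar(h):   # TCP for holddown angle h
    a=np.arctan2(.040,-.045)-h; r=np.hypot(.045,.040)
    p=W(.043+r*np.cos(a),0,AX+.024+r*np.sin(a)); p[2]-=.019; return p
E
python3 - <<'E'
from h import *
t=robot.grab_frame('top'); s=robot.grab_frame('side')
for h in (1.8,1.9,2.0,2.1,2.2):
    p=bar(h); p[2]+=.019; print(h,p.round(4),proj('top',p).round(1),proj('side',p).round(1))
a=cv2.resize(t[175:225,335:385],(400,400),interpolation=cv2.INTER_CUBIC)
b=cv2.resize(s[215:265,235:285],(400,400),interpolation=cv2.INTER_CUBIC)
cv2.imwrite('pics/bar.png',np.hstack([a,b]))
E
```

```text
1.8 [ 0.5386 -0.2755  0.2187] [[359.6 191.2]] [[258.  238.5]]
1.9 [ 0.5418 -0.2754  0.2137] [[359.2 190.5]] [[259.2 239.6]]
2.0 [ 0.5445 -0.2753  0.2083] [[358.8 189.9]] [[260.2 240.7]]
2.1 [ 0.5467 -0.2752  0.2027] [[358.4 189.6]] [[261.  241.9]]
2.2 [ 0.5483 -0.2752  0.1968] [[357.9 189.4]] [[261.6 243.3]]
```

View pics/bar.png

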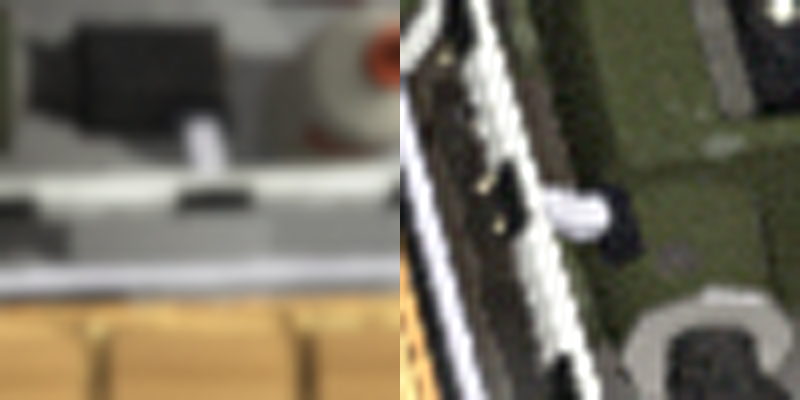

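The bar's spool is at side (262.5,242.7), which gives a bar angle of about 2.13 rad. I'll swing it down.

```bash
python3 - <<'E'
from h import *
robot.grip(.05); p=bar(2.13)
robot.movep([p[0],p[1],.34],[180,0,YAW]); print(robot.movel(p,feed=.08,threshold=10)); st('at')
robot.grip(0); st('grip')
if .022<robot.get_width()<.03:
    arc(bar,2.13,1.0,8,.08); st('mid'); arc(bar,1.0,-.02,8,.06); st('end'); print(bar(-.02))
    robot.grip(.05); st('rel'); p=robot.get_eef_pos(); robot.movel([p[0],p[1],.34])
    robot.movep([.30,.30,.40],[180,0,90])
t=robot.grab_frame('top'); s=robot.grab_frame('side')
q=bar(0);q[2]+=.019;print(proj('top',q),proj('side',q))
a=cv2.resize(t[175:245,300:400],(500,350),interpolation=cv2.INTER_CUBIC)
b=cv2.resize(s[190:290,195:255],(300,500),interpolation=cv2.INTER_CUBIC)
cv2.imwrite('pics/end.png',np.hstack([np.vstack([a,np.zeros((150,500,3),np.uint8)]),b]))
E
```

```text
False
at t 99.5 p [ 0.5474 -0.2753  0.1824] w 0.0499 gf 0.0 F [-0.1  0.5  0.4]
grip t 100.0 p [ 0.5473 -0.2749  0.182 ] w 0.0257 gf 30.0 F [-1.1  2.2  1.1]
mid t 102.0 p [ 0.4991 -0.2768  0.2256] w 0.0257 gf 30.0 F [ 0.9  4.9 -2.5]
end t 104.2 p [ 0.4441 -0.279   0.2071] w 0.0254 gf 30.0 F [-0.4  7.1  4.1]
[ 0.44371102 -0.2791047   0.20409206]
rel t 104.8 p [ 0.4437 -0.2793  0.204 ] w 0.0501 gf 0.0 F [-0.3 -0.3  0.1]
[[362.26535736 221.77866622]] [[222.22805616 243.64461805]]
```

View pics/end.png

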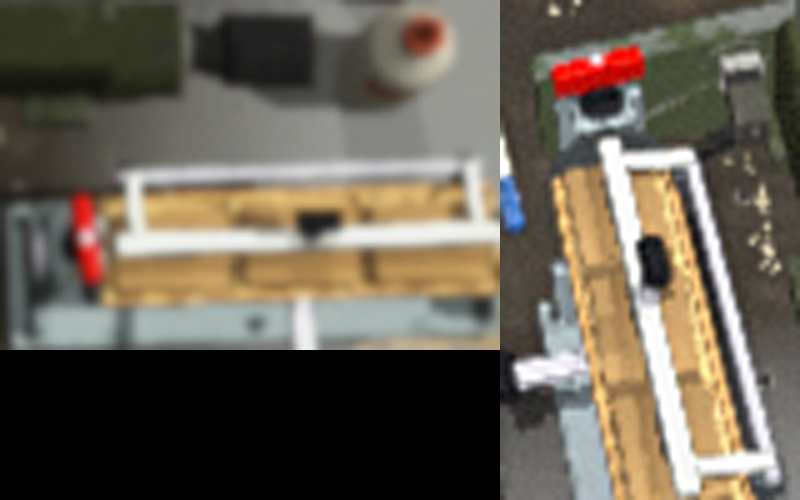

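The bar's spool sits about 6 mm behind where it should be when fully down, so the bar is roughly 0.1 rad open. I'll press it down with the closed fingers.

```bash
python3 - <<'E'
from h import *
robot.grip(0); p=W(-.002,.05,0)
robot.movep([p[0],p[1],.30],[180,0,YAW]); robot.movel([p[0],p[1],.215],feed=.1,threshold=8); st('near')
for z in np.arange(.210,.185,-.003):
    hit=robot.movel([p[0],p[1],z],feed=.02,threshold=14); st(round(z,3),hit)
    if hit: break
robot.movel([p[0],p[1],.34]); robot.movep([.30,.30,.40],[180,0,90])
t=robot.grab_frame('top'); s=robot.grab_frame('side')
a=cv2.resize(t[175:245,300:400],(500,350),interpolation=cv2.INTER_CUBIC)
b=cv2.resize(s[190:290,195:255],(300,500),interpolation=cv2.INTER_CUBIC)
cv2.imwrite('pics/end2.png',np.hstack([np.vstack([a,np.zeros((150,500,3),np.uint8)]),b]))
E
```

```text
near t 112.0 p [ 0.4429 -0.2292  0.2159] w 0.0001 gf 0.0 F [ 0.9 -0.8 -0.1]
0.21 False t 112.4 p [ 0.4426 -0.2291  0.2099] w 0.0003 gf 0.0 F [-0.   0.4  0. ]
0.207 False t 112.7 p [ 0.4425 -0.2291  0.2068] w 0.0006 gf 0.0 F [0.6 0.2 0.2]
0.204 False t 113.0 p [ 0.4426 -0.2291  0.2038] w 0.0004 gf 0.0 F [ 0.1 -0.1  0.7]
0.201 False t 113.3 p [ 0.4426 -0.2291  0.2009] w 0.0004 gf 0.0 F [ 0.3 -0.8 -0.3]
0.198 False t 113.6 p [ 0.4426 -0.2291  0.1978] w 0.0011 gf 0.0 F [-0.2  0.8 -0. ]
0.195 False t 113.9 p [ 0.4426 -0.229   0.1947] w 0.0009 gf 0.0 F [-0.3  0.8  0.2]
0.192 True t 114.1 p [ 0.4427 -0.2291  0.1943] w 0.0006 gf 2.6 F [-0.6 -0.9  5.2]
```

View pics/end2.png

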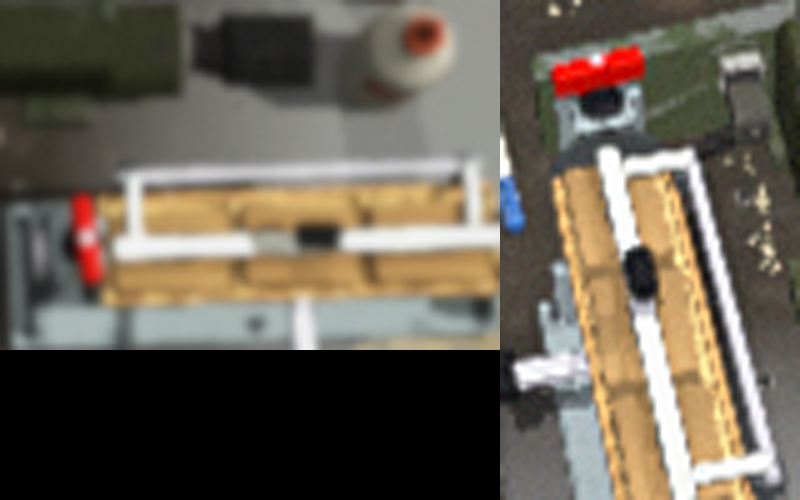

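The bar's spool is now at side (223,244.4) and top (363.6,222), which matches the fully-down prediction. The bar stopped firmly at 194 mm, and the knob and blanks are as they should be. I'll hand in the job.

```bash
python3 -c "
from cell import robot
print(robot.sign_off())"
```

```text
the job is handed in; nothing more can be done
None
```

The job is handed in; the last pictures show the panel pockets up with the knob tight, all three blanks flat in their own pockets and the hold-down bar fully down, but the hand-in returned no verdict, and the knob needed a second tightening because the panel was about 0.2 rad off level on the first try.

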